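# Fold away the bench magnifier

## Task

The watch is finished with for now, so fold the bench magnifier away. First fold the lens segment back over the inner segment until it is fully closed, leaving the inner segment standing out meanwhile; only then swing the folded arm round about its stand until it lies home over its rest, and let go. Leave the round holder with the watch movement where it is.

Things in the scene. Friction and masses are not known exactly. Their poses are not given: they have to be found in the camera images.
- stand: Fixed stand of the folding magnifier: dark steel foot plate 235 x 70 x 12 mm with two posts. Origin: on the bench below the inner segment's vertical pivot (thicker post, 28 mm across). Its x axis points along the plate to the thinner post 135 mm away with a small rubber rest (top 80 mm, a lip to 92 mm): the direction of the folded arm when home. z is up.
- inner_arm (a joint): Angle (rad) of the inner segment: level aluminium bar 18 x 10 mm, 160 mm from stand pivot to elbow, middle 90 mm above the bench. 0 = home over the rest, along the stand's x axis (hard stop); positive = swung out anticlockwise seen from above. Range 0 to 1.7. Stiff: 0.5 N m friction (3 N at the elbow); stays where left.
- outer_arm (a joint): Angle (rad) of the lens segment: level bar 14 x 10 mm turning on the elbow's vertical axis, middle 105 mm above the bench, with a round lens in a dark ring (82 mm, centre 145 mm from the elbow). 0 = fully folded, right over the inner segment, lens above the stand pivot (hard stop); positive = opened clockwise seen from above. Range 0 to 2. Friction 0.15 N m (1.5 N at the post); stays where left.
- lens_post (a point): Grip point of the slim upright dark steel post fixed on the lens segment, between elbow and lens, 100 mm from the elbow axis. The post is round, 14 mm in diameter, from the bar's top at 110 mm to 150 mm above the bench; this point is on its axis at 136 mm.
- elbow_knob (a point): Grip point of the black plastic knob on top of the elbow, fixed to the inner segment, on the elbow's vertical axis, 160 mm from the stand's pivot axis. The knob is round, 24 mm in diameter, from 110 to 150 mm above the bench; this point is on its axis at 136 mm.
- holder: Loose round dark steel movement holder, 84 mm in diameter, 16 mm high, with a brass-ringed watch movement on it (26 mm high in all), about 0.5 kg, on the bench near the lens and well below it. Origin: centre of its underside. Leave it be. (Bystanders, not needed: square jewel tray, brass tweezers, amber jar, none over 55 mm high.)
Things that resemble listed ones, but are neither listed nor needed, are in the scene too. There is more than one size of the stand; the job needs the largest.

How it is judged:
On the way, in this order (a step that is already met when the one before it is completed fails the run):
1. the lens segment is folded over the inner segment (within 10 degrees) while the inner segment still stands out (value of joint outer_arm below 0.175 rad and value of joint inner_arm above 0.5 rad), for 0.2 s.
2. the folded arm is swung home over its rest (both joints within 10 degrees) (value of joint each of outer_arm, inner_arm below 0.175 rad), for 0.2 s.
At the end, for the whole second after the job is handed in: The lens segment lies folded over the inner segment and the inner segment lies home over its rest, each within 10 degrees (0.175 rad) of its stop and at rest; the movement holder is within 20 mm of where it stood (all of step 2 and velocity of joint outer_arm between -0.05 and 0.05 rad/s and velocity of joint inner_arm between -0.05 and 0.05 rad/s and distance of holder from where it was at the start of the episode below 0.02 m); the robot touches nothing.
It fails at once if the inner segment swung home (under 0.4 rad) with the lens segment still open (over 0.4 rad) (value of joint inner_arm below 0.4 rad and value of joint outer_arm above 0.4 rad).
It fails at once if the movement holder shifted by more than 20 mm (distance of holder from where it was at the start of the episode above 0.02 m).
It also fails if it takes over 51 s, if anything falls off the work surface, if the arm or the gripper's body presses on something with over 40 N, if the wrist force passes 120 N, or if a joint passes its speed limit or range.

## Robot

A 7-joint arm with a two-finger parallel gripper is mounted at the origin on the work surface. World frame = base frame: x ahead of the robot, y to its left, z up, the work surface at z = 0. Lengths are in m, angles in rad, forces in N, time in s.
With the tool pointing down it reaches from about 0.425 to 0.925 m from the base axis. Payload 6.8 kg.
Tool frame: the origin (TCP) lies on the centre line of the jaws, within the pads' length; the fingertips stand 17 mm ahead of it and the grasp point (between the pads) lies 2 mm behind it; z points along the fingers, x is the direction in which the jaws open and shut, and the axes are right-handed (so a half turn about z gives the same grasp; the last joint's range is limited). The gripper opens to 85 mm and grips with 20 to 120 N. Pads are 22 mm wide; open, the fingers measure 114 mm over their backs; the gripper's body (76 mm by 85 mm) begins 54 mm behind the grasp point. The pads swing forward as they close: fully open they stand 13 mm farther back than shut.
Start: joints at [-1.217, 0.477, 0.022, 1.555, -0.011, 1.109, -0.083], TCP at [0.301, 0.604, 0.248] pointing down, gripper open.
Joint ranges: [-2.96, 2.96], [-0.34, 2.1], [-1.41, 1.46], [0.24, 2.44], [-1.37, 4.51], [0.17, 1.92], [-2.96, 2.96]. Speed limits (rad/s): [2.39, 2.39, 3.14, 3.14, 3.14, 3.14, 3.14].

## Interface

Orientations are given as a unit quaternion [w, x, y, z].
In Python, from station import status, read_camera, camera_model, bot gives the robot as it stands.
- The arm moves only by the tool arm_command, never from a script. Its argument "series" is a list of rows, each a list of 3 entries, a list of its own where there are three numbers: the finger opening in mm, from 0 to 85.4, then the shift along the tool's x, y, z in mm, then the turn about the tool's z in rad. In form: [[gripper, [dx, dy, dz], roll], ...]. A call has 1 to 8 rows; each row is the pose to reach, as a shift and turn from the pose commanded when the call began, along the tool's axes at that moment; what a row does not reach only later rows make up. A row lasts 1/8 s, in which the tool goes at most 62.5 mm and 10.7 degrees, less where a joint would pass 70% of its speed; a pose out of reach is approached as far as the arm can. A call with a gripper value outside its range is refused whole. The fingers move at their own pace and stop on an object; "squeeze" is the grip in N (left out, the last holds). Time passes only in rows, so rows that repeat a pose let the fingers close. It gives the time, the measured TCP pose, the force and the opening at its end, in the units of the state.
- status.get_obs(): the state, without advancing time (a new reading comes with each control period).
- read_camera(name): name is "scene" or "top" or "wrist"; returns the picture (420x560x3 uint8, blue, green, red); there is no depth.
- camera_model(name): a dict with "fov_y" (degrees; the focal length in pixels is half the picture's height over the tangent of half this angle, whatever the lens; pixels are square), "cx", "cy" (the principal point, pixels), "R" (3x3) and "t" (3): a world point X has camera coordinates R X + t. Camera axes: x right, y down, z forward; pixel columns grow to the right and rows downward; lengths in m; the calibration is good to about 2 mm. The wrist camera is an equidistant fisheye: a pixel r from the principal point sees the ray r / f radians off the axis. A picture is of the moment at which its call begins: read the wrist's pose just before it. camera_model takes no time and is no camera call; for the wrist camera it gives the pose at the moment of the call.
- bot.hand_in(): hands the job in, once; it reports no verdict.
The state is a dict: "t": time; "q": joint angles; "joint_vel": joint speeds; "joint_torque": joint torques, N m; "eef_pos": TCP position; "tool_rot": TCP orientation; "contact_force": force on the tool from outside, world axes, zero at the start; "torque": the same for the moment, N m; "gripper_width": opening from 0.0 (shut) to 1.0 (fully open).
Only numpy, scipy, OpenCV 4.12 (cv2) and the standard library are available. Lean on these libraries where they do the work, as an engineer would, in place of code of your own. Each camera call takes 0.05 s, during which the arm holds its last target.

## Working session

There is one attempt and no reset: what is moved stays moved. The work goes in short steps, Python scripts to look and compute and a tool call to move; the robot and the scene stay as the last step left them, time stands still between calls to the robot, and variables do not carry over. Pictures are saved under pics/ and viewed, and the job is handed in when it is done.

Besides the shell and the picture viewer there is one more tool, called after "Request:" by a JSON object that holds its "method" and its "body", one argument or row to a line. arm_command: Moves the arm, as the interface text tells. Its arguments: {"type":"object","properties":{"series":{"type":"array"},"squeeze":{"type":"number"}},"required":["series"]}

```bash
ls; mkdir -p pics; python3 - <<'E'
from station import status, read_camera, camera_model, bot
import cv2
print(status.get_obs())
for n in ["scene","top"]:
    cv2.imwrite(f"pics/{n}0.png",read_camera(n)); print(n,camera_model(n))
print(camera_model("wrist"))
E
```

```text
pics
{'t': 0.0, 'q': array([-1.21710887,  0.47780534,  0.02230601,  1.55645791, -0.01149601,
        1.10925999, -0.08309366]), 'joint_vel': array([ 0.00098671,  0.0019539 ,  0.00184095, -0.00096508, -0.00114349,
        0.00192331, -0.00127534]), 'joint_torque': array([-5.51400117e-04, -5.96452117e+01,  1.60792306e+00, -2.81198001e+01,
        1.25671917e-02,  9.49886598e-03, -9.33218388e-06]), 'eef_pos': array([0.30049198, 0.60380625, 0.24731877]), 'tool_rot': array([ 5.25503141e-04,  8.50145429e-01,  5.26547183e-01, -7.32455554e-04]), 'contact_force': array([-0.91749483,  0.76175788,  0.16805504]), 'torque': array([-0.0529173 , -0.01765427, -0.01880572]), 'gripper_width': 1.0017227158763455}
scene {'fov_y': 57.16975711202018, 'cx': 275.7231422133798, 'cy': 212.42091222762397, 'R': array([[ 0.60374502,  0.79710448,  0.010789  ],
       [ 0.5792456 , -0.42935501, -0.69291328],
       [-0.54769196,  0.42459243, -0.72094021]]), 't': array([-0.24978797, -0.21879646,  1.33843671])}
top {'fov_y': 53.79927698702106, 'cx': 283.96365886063126, 'cy': 204.9312211166655, 'R': array([[ 0.02750351, -0.99961747,  0.00291052],
       [-0.9973435 , -0.02763717, -0.06739526],
       [ 0.06744992, -0.00104918, -0.99772211]]), 't': array([-0.05812216,  0.46421574,  1.03228673])}
{'fov_y': 65.70646984690485, 'cx': 285.15171177666065, 'cy': 211.45772804680146, 'R': array([[ 0.44416282,  0.89594309, -0.00231584],
       [ 0.85356304, -0.42236454,  0.30502187],
       [ 0.27230411, -0.13745609, -0.95234253]]), 't': array([-0.67459923, -0.04139997,  0.38064259])}
```

View pics/scene0.png

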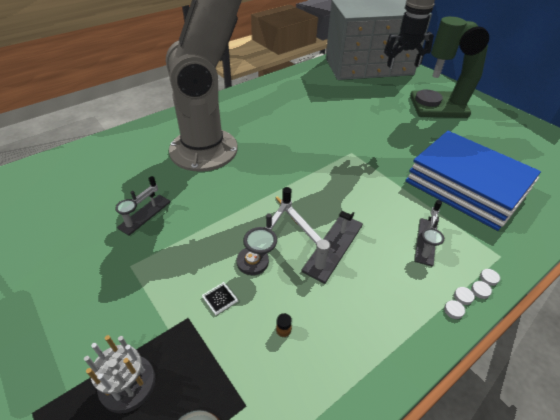

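View pics/top0.png

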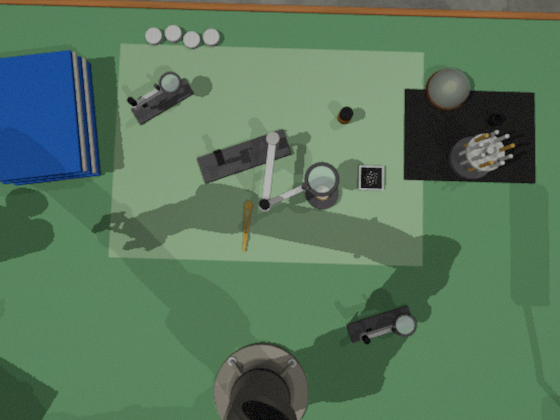

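The scene shows three magnifiers. The largest is in the middle: pivot at top-view pixel (273,138), elbow (264,204), lens (321,180), rest at about (220,157). I'll zoom in.

```bash
python3 - <<'E'
import cv2
a=cv2.imread("pics/top0.png")[110:230,180:360]; cv2.imwrite("pics/t1.png",cv2.resize(a,None,fx=4.4,fy=4.4,interpolation=cv2.INTER_CUBIC))
a=cv2.imread("pics/scene0.png")[170:290,220:380]; cv2.imwrite("pics/s1.png",cv2.resize(a,None,fx=5,fy=5,interpolation=cv2.INTER_CUBIC))
E
```

```text
(no output)
```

View pics/t1.png

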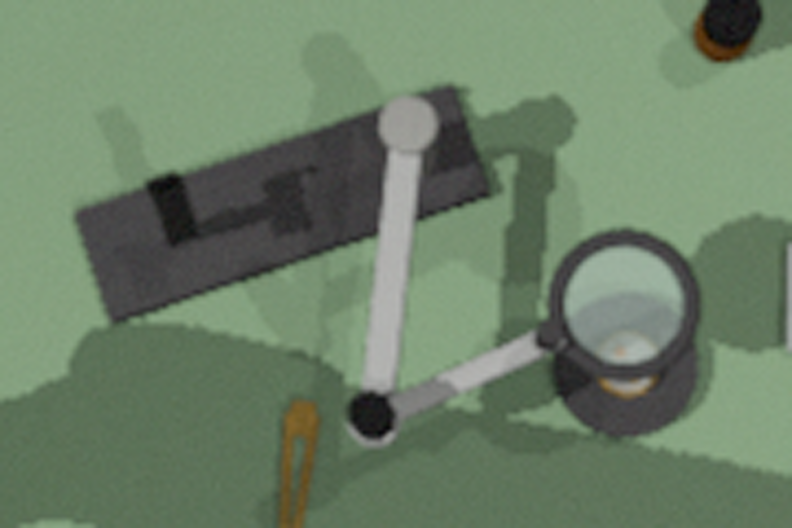

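View pics/s1.png

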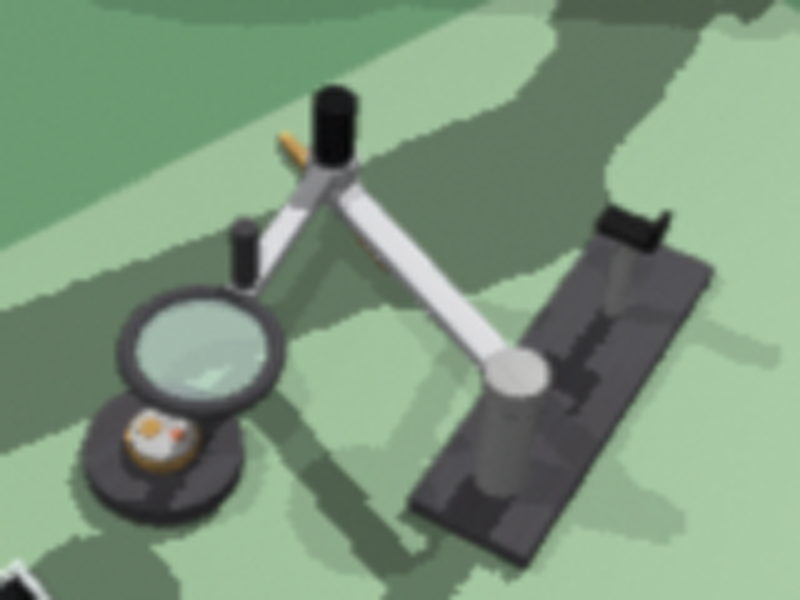

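```bash
cat > h.py <<'E'
import numpy as np, cv2
from station import status, read_camera, camera_model, bot
def ray(n,u,v,m=None):
    m=m or camera_model(n); f=210/np.tan(np.radians(m["fov_y"]/2))
    a=np.array([u-m["cx"],v-m["cy"]])
    if n=="wrist":
        r=np.hypot(*a); th=r/f; d=np.r_[a/r*np.sin(th),np.cos(th)]
    else: d=np.r_[a/f,1]
    return -m["R"].T@m["t"], m["R"].T@d
def atz(n,u,v,z,m=None):
    c,d=ray(n,u,v,m); return c+d*(z-c[2])/d[2]
def proj(n,X,m=None):
    m=m or camera_model(n); f=210/np.tan(np.radians(m["fov_y"]/2))
    p=m["R"]@np.array(X)+m["t"]
    if n=="wrist":
        th=np.arctan2(np.hypot(p[0],p[1]),p[2]); p2=p[:2]/np.hypot(p[0],p[1])*th*f
    else: p2=p[:2]/p[2]*f
    return p2+[m["cx"],m["cy"]]
E
python3 - <<'E'
from h import *
T=lambda u,v:((u+.5)/4.4-.5+180,(v+.5)/4.4-.5+110)
S=lambda u,v:((u+.5)/5-.5+220,(v+.5)/5-.5+170)
P={}
for k,n,p,z in [("knobT","top",T(374,414),.15),("knobS","scene",S(335,100),.15),("postT","top",T(548,332),.15),("postS","scene",S(245,228),.15),
 ("lensT","top",T(625,304),.11),("lensS","scene",S(202,350),.11),("pivT","top",T(408,124),.097),("pivS","scene",S(517,372),.097),("restT","top",T(172,208),.088),("holdS","scene",S(163,435),.026)]+[("c%d"%i,"top",T(*c),.012) for i,c in enumerate([(76,212),(113,321),(492,190),(455,88)])]:
    X=atz(n,*p,z); P[k]=X; print(k,X.round(4))
d=lambda a,b:np.linalg.norm((P[a]-P[b])[:2])
print(d("knobT","postT"),d("knobS","postS"),d("knobT","pivT"),d("knobS","pivS"),d("knobT","lensT"),d("c0","c3"),d("c0","c1"),d("c1","c2"))
an=lambda a,b:np.arctan2(*(P[b]-P[a])[[1,0]])
print("stand x",an("c3","c0"),an("c2","c1"),an("pivT","restT"),"inner",an("pivT","knobT"),"elbow->post",an("knobT","postT"),an("knobS","postS"),an("knobT","lensT"),"elbow->piv",an("knobT","pivT"))
E
```

```text
knobT [ 0.4581 -0.0024  0.15  ]
knobS [ 4.569e-01 -1.000e-04  1.500e-01]
postT [ 0.5019 -0.0886  0.15  ]
postS [ 0.5018 -0.09    0.15  ]
lensT [ 0.5225 -0.1307  0.11  ]
lensS [ 0.5234 -0.1315  0.11  ]
pivT [ 0.6182 -0.0134  0.097 ]
pivS [ 0.6159 -0.0119  0.097 ]
restT [0.5708 0.1128 0.088 ]
holdS [ 0.4996 -0.1409  0.026 ]
c0 [0.5806 0.1808 0.012 ]
c1 [0.5174 0.1567 0.012 ]
c2 [ 0.6003 -0.0607  0.012 ]
c3 [ 0.66   -0.0375  0.012 ]
0.09672379772142539 0.10055869924952228 0.16046614655303837 0.15942100156121572 0.1435829921195449 0.23229665462478305 0.06755834101576261 0.23270200192416876
stand x 1.9195341679129019 1.9348057755330388 1.930156897218792 inner 3.072859327124128 elbow->post -1.1011431728690784 -1.1078917582456889 -1.1056952791419707 elbow->piv -0.06873332646566536
```

Both cameras agree, and the measured lengths match the given sizes (160, 100, 145 and 235×70 mm). Values: pivot (0.617,-0.013), elbow (0.4575,-0.001), post (0.502,-0.0895). Stand x is at 1.927 rad, inner ≈1.147, outer ≈1.04. I'll move above the post with the jaws across the bar.

Request:
{"method": "arm_command", "body": {
  "series": [
    [85,[-40,37,0],0.05],
    [85,[-80,74,0],0.12],
    [85,[-120,111,0],0.2],
    [85,[-160,148,0],0.28],
    [85,[-200,185,0],0.36],
    [85,[-240,222,0],0.44],
    [85,[-280,259,0],0.52],
    [85,[-320,296,0],0.6]
  ],
  "squeeze": 25
}}

```text
t: 1.1
eef_pos: [0.4232, 0.1841, 0.2482]
tool_rot: [-0.0, 0.968, 0.251, -0.0]
contact_force: [0.8, 0.1, 0.1]
gripper_width: 0.994
```

Request:
{"method": "arm_command", "body": {
  "series": [
    [85,[-11,46,0],0.01],
    [85,[-22,93,0],0.02],
    [85,[-32,139,0],0.03],
    [85,[-43,185,0],0.04],
    [85,[-54,232,0],0.041],
    [85,[-64,278,0],0.041],
    [85,[-64,278,0],0.041],
    [85,[-64,278,0],0.041]
  ]
}}

```text
t: 2.1
eef_pos: [0.5024, -0.0875, 0.2479]
tool_rot: [-0.0, 0.973, 0.232, -0.0]
contact_force: [0.0, -0.2, -0.2]
gripper_width: 0.995
```

```bash
python3 - <<'E'
from h import *
o=status.get_obs(); m=camera_model("wrist"); im=read_camera("wrist")
import pickle; pickle.dump(m,open("m1.pkl","wb"))
cv2.imwrite("pics/w1.png",im)
print(o["t"],o["eef_pos"],o["tool_rot"],o["q"])
for X in [(.502,-.0895,.15),(.4575,-.001,.15),(.617,-.0127,.097)]: print(proj("wrist",X,m))
E
```

```text
2.1 [ 0.5023695  -0.08750768  0.24788961] [-2.84330391e-04  9.72754546e-01  2.31836815e-01 -4.51064527e-04] [-0.398449    0.21785005  0.52441989  1.97201575 -0.13049009  0.98524421
  0.65611262]
[282.5934219  221.90492512]
[282.89876679  82.7750093 ]
[430.01476558 185.64585901]
```

View pics/w1.png

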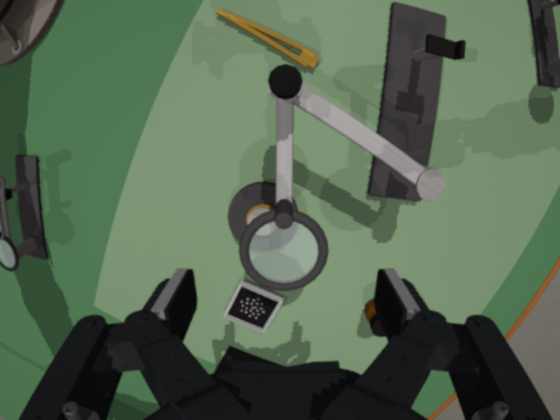

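```bash
python3 - <<'E'
from h import *; import pickle
m=pickle.load(open("m1.pkl","rb"))
im=cv2.imread("pics/w1.png")[60:290,230:350]
cv2.imwrite("pics/w1z.png",cv2.resize(im,None,fx=2.6,fy=2.6,interpolation=cv2.INTER_CUBIC))
im=cv2.imread("pics/w1.png")[180:250,240:330]
cv2.imwrite("pics/w1y.png",cv2.resize(im,None,fx=8,fy=8,interpolation=cv2.INTER_CUBIC))
E
```

```text
(no output)
```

View pics/w1y.png

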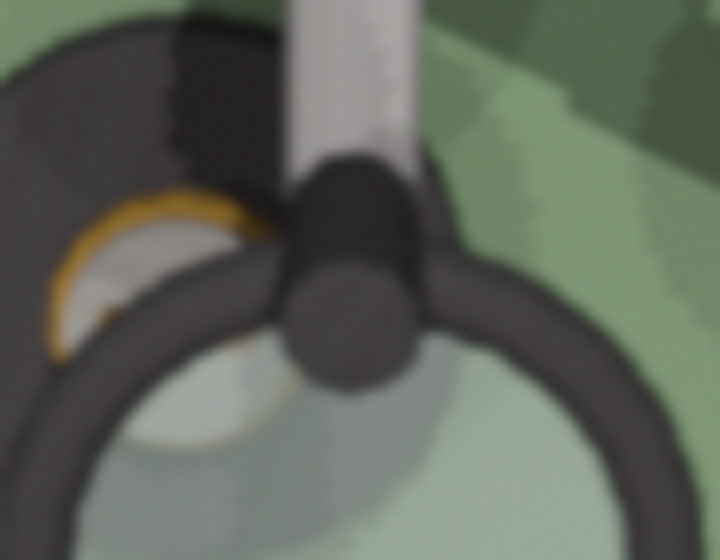

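The wrist view puts the post top at (284,220.6), against (282.6,221.9) predicted, so about 1 mm off. I'll descend and close.

Request:
{"method": "arm_command", "body": {
  "series": [
    [85,[0,1,30],0],
    [85,[0,1,60],0],
    [85,[0,1,90],0],
    [85,[0,1,110],0],
    [85,[0,1,110],0],
    [40,[0,1,110],0],
    [10,[0,1,110],0],
    [10,[0,1,110],0]
  ],
  "squeeze": 25
}}

```text
t: 3.15
eef_pos: [0.5037, -0.0888, 0.139]
tool_rot: [0.0, 0.973, 0.232, 0.001]
contact_force: [0.2, -0.2, -0.6]
gripper_width: 0.37
```

Request:
{"method": "arm_command", "body": {
  "series": [
    [8,[0,0,0],0],
    [8,[0,0,0],0],
    [8,[0,0,0],0]
  ]
}}

```text
t: 3.52
eef_pos: [0.5033, -0.089, 0.1387]
tool_rot: [-0.0, 0.973, 0.232, 0.0]
contact_force: [-2.2, -0.1, 5.7]
gripper_width: 0.151
```

```bash
python3 - <<'E'
from h import *
o=status.get_obs(); cv2.imwrite("pics/w2.png",read_camera("wrist"))
print(o["t"],o["eef_pos"],o["tool_rot"],o["gripper_width"],o["contact_force"])
E
```

```text
3.525 [ 0.50334771 -0.08896342  0.13867042] [-6.33645809e-05  9.72763453e-01  2.31799966e-01  1.90888802e-04] 0.15093539029202407 [-2.21242888 -0.14242325  5.67722977]
```

View pics/w2.png

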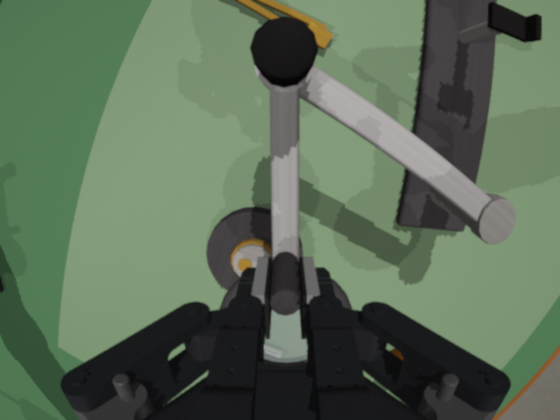

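Gripped, with the opening at about 13 mm. Now I'll fold along the arc about the elbow, turning the tool with the bar.

Request:
{"method": "arm_command", "body": {
  "series": [
    [8,[8.0,-0.3,0],-0.08],
    [8,[15.9,-1.3,0],-0.16],
    [8,[23.7,-2.9,0],-0.24],
    [8,[31.4,-5.1,0],-0.32],
    [8,[38.8,-7.9,0],-0.4],
    [8,[46.0,-11.2,0],-0.48],
    [8,[46.0,-11.2,0],-0.48]
  ]
}}

```text
t: 4.45
eef_pos: [0.5399, -0.0573, 0.1387]
tool_rot: [-0.0, 0.889, 0.457, 0.001]
contact_force: [-0.6, 2.6, 4.8]
gripper_width: 0.156
```

```bash
python3 - <<'E'
from h import *
o=status.get_obs(); cv2.imwrite("pics/w3.png",read_camera("top")[110:230,180:360].repeat(4,0).repeat(4,1))
print(o["t"],o["eef_pos"],o["tool_rot"],o["gripper_width"],o["contact_force"],o["torque"])
E
```

```text
4.45 [ 0.53986485 -0.05725075  0.13869623] [-2.05624297e-04  8.89327078e-01  4.57271235e-01  5.69275200e-04] 0.15641184412197434 [-0.57175382  2.60340909  4.83771776] [0.39284916 0.18185911 0.001336  ]
```

View pics/w3.png

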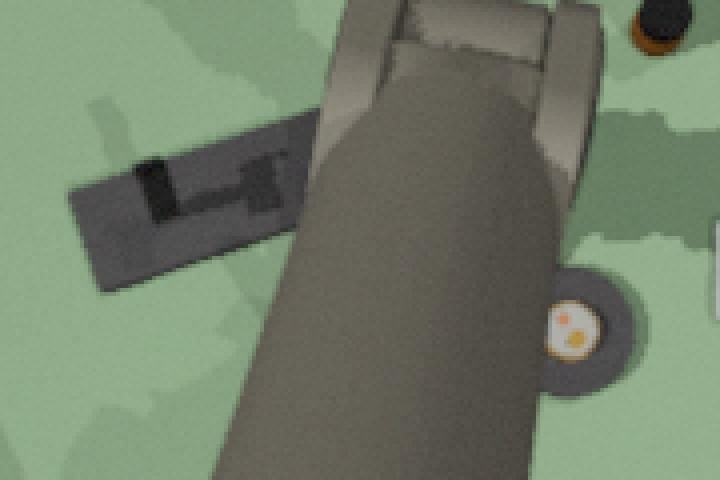

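The top view is blocked by the arm, but the lens has moved and the holder is untouched. The force is small, so I'll continue.

Request:
{"method": "arm_command", "body": {
  "series": [
    [8,[8.0,-0.3,0],-0.08],
    [8,[15.9,-1.3,0],-0.16],
    [8,[23.7,-2.9,0],-0.24],
    [8,[31.4,-5.1,0],-0.32],
    [8,[38.8,-7.9,0],-0.4],
    [8,[46.0,-11.2,0],-0.48],
    [8,[49.5,-13.1,0],-0.52],
    [8,[49.5,-13.1,0],-0.52]
  ]
}}

```text
t: 5.5
eef_pos: [0.5578, -0.0097, 0.1387]
tool_rot: [-0.0, 0.742, 0.67, 0.0]
contact_force: [-1.4, 1.8, 5.0]
gripper_width: 0.153
```

```bash
python3 - <<'E'
from h import *
o=status.get_obs(); m=camera_model("wrist");cv2.imwrite("pics/w4.png",read_camera("wrist"));cv2.imwrite("pics/s4.png",read_camera("scene")[150:300,200:400].repeat(4,0).repeat(4,1))
import pickle; pickle.dump(m,open("m4.pkl","wb"))
print(o["t"],o["eef_pos"],o["tool_rot"],o["gripper_width"],o["contact_force"],o["torque"])
E
```

```text
5.5 [ 0.55775338 -0.00966391  0.13871345] [-9.70937934e-05  7.42253919e-01  6.70118560e-01  4.75415957e-04] 0.1529213332422797 [-1.40256762  1.7810367   5.00714506] [ 0.34724242  0.24203504 -0.0453438 ]
```

View pics/w4.png

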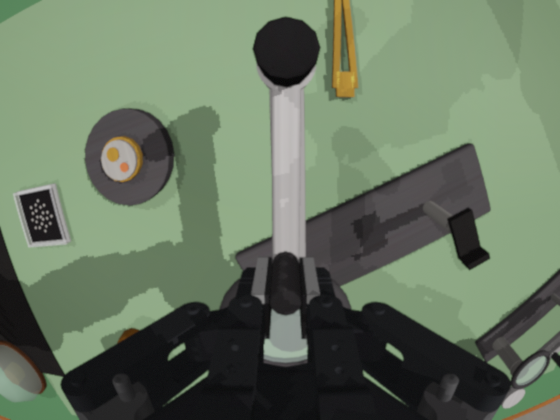

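View pics/s4.png

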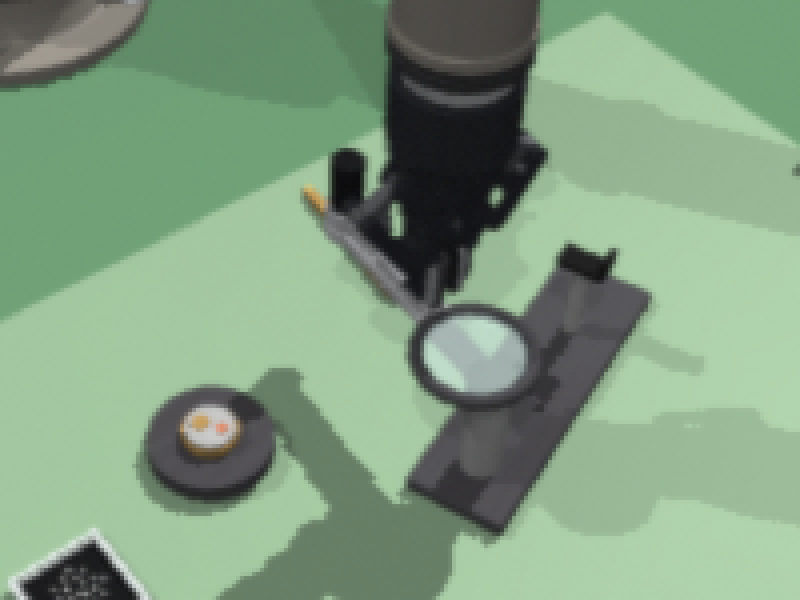

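The lens segment now lies over the inner one, with about 0.02–0.03 rad left. I'll press gently to the stop and dwell.

Request:
{"method": "arm_command", "body": {
  "series": [
    [8,[2,-0.1,0],-0.02],
    [8,[4,-0.1,0],-0.04],
    [8,[4,-0.1,0],-0.04],
    [8,[4,-0.1,0],-0.04],
    [8,[4,-0.1,0],-0.04]
  ]
}}

```text
t: 6.22
eef_pos: [0.558, -0.0072, 0.1387]
tool_rot: [0.0, 0.729, 0.684, 0.0]
contact_force: [-1.0, -1.7, 6.0]
gripper_width: 0.153
```

```bash
python3 - <<'E'
from h import *
o=status.get_obs(); m=camera_model("wrist");im=read_camera("wrist")
print(o["t"],o["eef_pos"],o["tool_rot"],o["gripper_width"],o["contact_force"],o["torque"])
cv2.imwrite("pics/w5.png",cv2.resize(im[10:280,200:380],None,fx=2.2,fy=2.2,interpolation=cv2.INTER_CUBIC))
for X in [(.4575,-.001,.15),(.4575,-.001,.09)]: print(proj("wrist",X,m))
E
```

```text
6.225 [ 0.55797051 -0.00717348  0.13869916] [3.99329583e-04 7.29328832e-01 6.84163208e-01 9.20876660e-07] 0.1527065971068593 [-1.04213274 -1.74883836  6.01762103] [-0.39287033  0.22746447 -0.17405114]
[283.18246512  46.0135293 ]
[284.01500148  67.86339381]
```

View pics/w5.png

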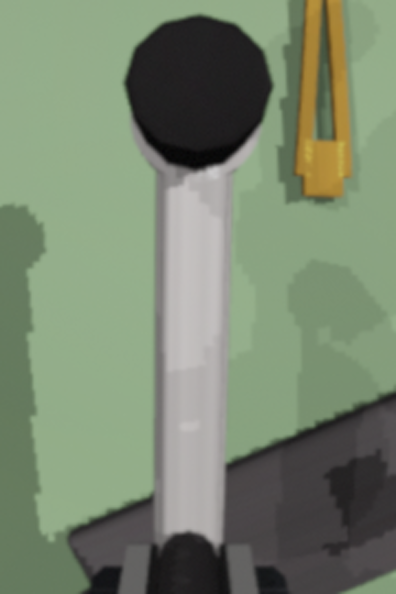

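Step 1 is done: the bars are aligned, the elbow hasn't moved, and the stop's reaction is felt in the wrist force. Now I'll swing about the pivot, pushing tangentially, which keeps the lens segment on its stop.

Request:
{"method": "arm_command", "body": {
  "series": [
    [8,[0,0,0],0],
    [8,[5.9,0.5,0],0.1],
    [8,[11.7,1.6,0],0.2],
    [8,[17.3,3.2,0],0.3],
    [8,[22.8,5.4,0],0.4],
    [8,[28.0,8.2,0],0.5],
    [8,[28.0,8.2,0],0.5],
    [8,[28.0,8.2,0],0.5]
  ],
  "squeeze": 45
}}

```text
t: 7.28
eef_pos: [0.5672, 0.02, 0.1387]
tool_rot: [0.0, 0.876, 0.482, -0.001]
contact_force: [-3.7, -2.5, 8.9]
gripper_width: 0.148
```

```bash
python3 - <<'E'
from h import *
o=status.get_obs(); m=camera_model("wrist");im=read_camera("wrist")
p=o["eef_pos"];q=o["tool_rot"];yaw=2*np.arctan2(q[2],q[1])
d=np.array([.617,-.0127])-p[:2]; tx=np.array([np.cos(yaw),np.sin(yaw)]);ty=np.array([tx[1],-tx[0]])
print(o["t"],p,yaw,"pivot in tool",d@tx,d@ty,np.hypot(*d),"inner",np.arctan2(-d[1],-d[0])-1.927,o["gripper_width"],o["contact_force"],o["torque"])
cv2.imwrite("pics/w6.png",im)
E
```

```text
7.275 [0.56715425 0.01995465 0.13871548] 1.0068123954883506 pivot in tool -0.0009520844613576378 0.05958203364440164 0.059589640022609365 inner 0.6346306936698167 0.1477766221396761 [-3.70616536 -2.48020002  8.86427813] [-0.53560096  0.86133257 -0.03297479]
```

View pics/w6.png

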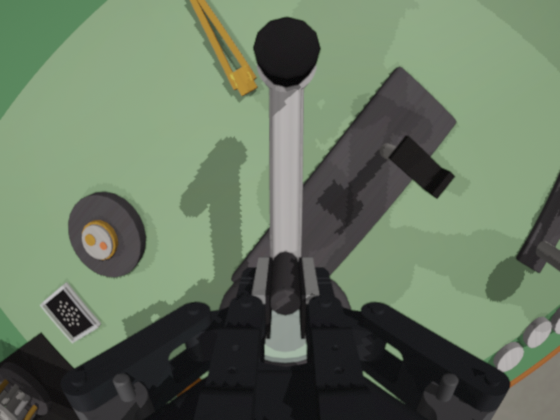

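The arm stays folded as it swings, with inner ≈0.63 now and forces small. I'll carry on to home.

Request:
{"method": "arm_command", "body": {
  "series": [
    [8,[5.9,0.4,0],0.1],
    [8,[11.8,1.5,0],0.2],
    [8,[17.5,3.1,0],0.3],
    [8,[23.0,5.3,0],0.4],
    [8,[28.2,8.0,0],0.5],
    [8,[33.2,11.2,0],0.6],
    [8,[36.0,13.4,0],0.65],
    [8,[36.0,13.4,0],0.65]
  ]
}}

```text
t: 8.32
eef_pos: [0.5963, 0.0434, 0.1387]
tool_rot: [-0.0, 0.984, 0.177, -0.002]
contact_force: [-10.2, -1.8, 13.4]
gripper_width: 0.151
```

```bash
python3 - <<'E'
from h import *
o=status.get_obs(); m=camera_model("wrist");im=read_camera("wrist")
p=o["eef_pos"];q=o["tool_rot"];yaw=2*np.arctan2(q[2],q[1])
d=np.array([.617,-.0127])-p[:2]; tx=np.array([np.cos(yaw),np.sin(yaw)]);ty=np.array([tx[1],-tx[0]])
print(o["t"],p,yaw,"pivot in tool",d@tx,d@ty,np.hypot(*d),"inner",np.arctan2(-d[1],-d[0])-1.927,o["gripper_width"],o["contact_force"],o["torque"])
cv2.imwrite("pics/w7.png",im)
E
```

```text
8.325 [0.59626151 0.04340543 0.13866268] 0.3566426888041367 pivot in tool -0.00015459237436096738 0.05981538243233888 0.05981558220337879 inner -0.0021454705961727605 0.15069358025406956 [-10.24763561  -1.82341316  13.44309139] [-0.36830691  1.98947991  0.01565367]
```

View pics/w7.png

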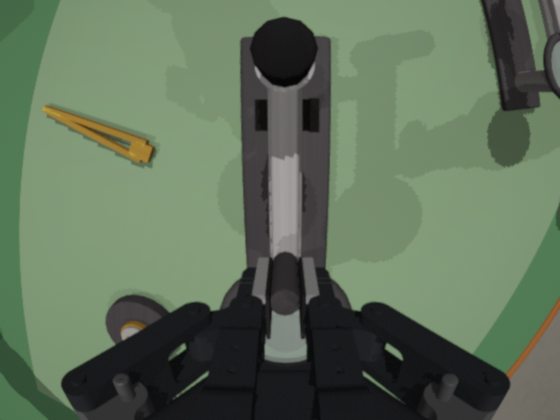

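The arm is home: the knob is centred over the plate, the bar sits over the rest, and the estimated inner angle is ≈0.00. I'll release and lift.

Request:
{"method": "arm_command", "body": {
  "series": [
    [8,[0,0,0],0],
    [30,[-0.5,0,0],0],
    [50,[-0.5,0,0],0],
    [50,[-0.5,0,0],0],
    [50,[-0.5,0,-10],0],
    [50,[-0.5,0,-40],0],
    [50,[-0.5,0,-80],0],
    [50,[-0.5,0,-120],0]
  ]
}}

```text
t: 9.38
eef_pos: [0.5978, 0.0441, 0.2601]
tool_rot: [0.0, 0.984, 0.178, 0.0]
contact_force: [0.0, 1.1, -0.1]
gripper_width: 0.586
```

Request:
{"method": "arm_command", "body": {
  "series": [
    [50,[0,-50,0],0],
    [50,[0,-100,0],0],
    [50,[0,-150,0],0],
    [50,[0,-200,0],0],
    [50,[0,-200,0],0],
    [50,[0,-200,0],0]
  ]
}}

```text
t: 10.12
eef_pos: [0.528, 0.2311, 0.2588]
tool_rot: [0.0, 0.984, 0.178, 0.0]
contact_force: [0.4, -1.2, -0.3]
gripper_width: 0.586
```

```bash
python3 - <<'E'
from h import *
o=status.get_obs();print(o["t"],o["eef_pos"],o["gripper_width"],o["contact_force"])
a=read_camera("top")[90:230,150:360]; cv2.imwrite("pics/t8.png",cv2.resize(a,None,fx=3.8,fy=3.8,interpolation=cv2.INTER_CUBIC))
a=read_camera("scene")[150:300,200:400]; cv2.imwrite("pics/s8.png",cv2.resize(a,None,fx=4,fy=4,interpolation=cv2.INTER_CUBIC))
cv2.imwrite("pics/w8.png",read_camera("wrist"))
E
```

```text
10.125 [0.5279546  0.23107507 0.25878373] 0.5858302524992065 [ 0.40869703 -1.18680089 -0.32296443]
```

View pics/t8.png

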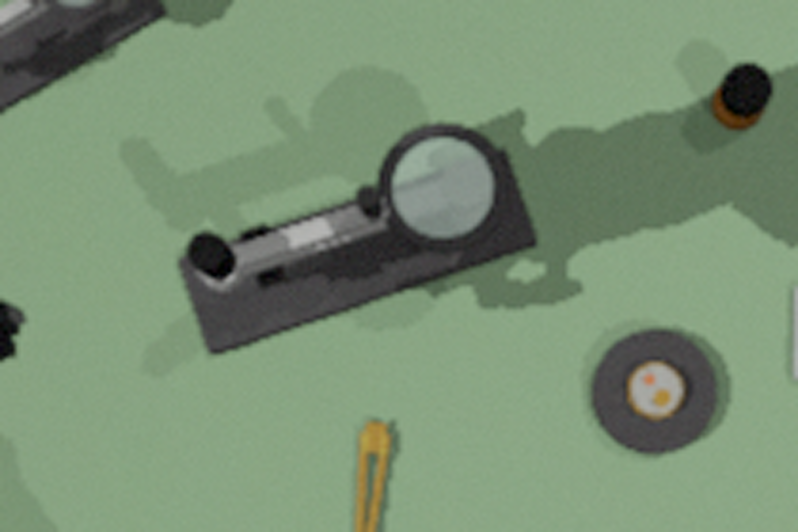

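View pics/s8.png

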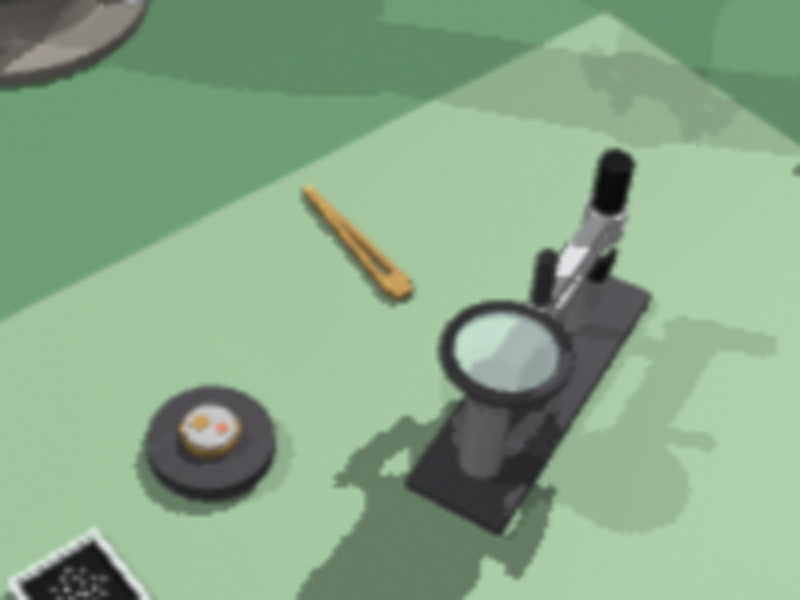

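Both views show the arm folded and home. I'll check the angles in numbers.

```bash
python3 - <<'E'
from h import *
T=lambda u,v:((u+.5)/3.8-.5+150,(v+.5)/3.8-.5+90)
k=atz("top",*T(212,255),.15);p=atz("top",*T(370,198),.15);l=atz("top",*T(443,187),.11);P=np.array([.617,-.0127])
h=atz("top",*T(656,389),.026); print(k,p,l,h)
S=lambda u,v:((u+.5)/4-.5+200,(v+.5)/4-.5+150)
print("holder scene", atz("scene",*S(210,430),.026))
an=lambda a:np.arctan2(a[1],a[0])
i=an(k[:2]-P); print("inner",i-1.927); print("outer by post",an(P-k[:2])-an((p-k)[:2]),"by lens",an(P-k[:2])-an((l-k)[:2]))
E
```

```text
[0.55907154 0.13234402 0.15      ] [0.59542409 0.04110521 0.15      ] [6.12303698e-01 3.75933185e-04 1.10000000e-01] [ 0.50017389 -0.14059048  0.026     ]
holder scene [ 0.50083691 -0.14199724  0.026     ]
inner 0.02377272391376084
outer by post 0.0008216818926214398 by lens -0.0034329951836276074
```

Both joints are about 0–0.02 rad from their stops, and the holder is within ~1 mm of its start. Handing in.

```bash
python3 -c "
from station import bot
print(bot.hand_in())"
```

```text
the job is handed in; nothing more can be done
None
```

The largest magnifier is folded and lying home over its rest, and I handed the job in after about 10 s on the robot's clock; the hand-in gives no verdict.

I gripped the lens post and folded the lens segment to its stop while the inner segment stood out at about 1.12 rad. I held it there, then swung the folded arm home about its stand with the same grip, let go and backed off.

My last checks, from the camera pictures after letting go:
- **Inner segment:** about 0.02 rad from its stop.
- **Lens segment:** about 0.00 rad from its stop, measured by both post and lens.
- **Holder:** within about 1–2 mm of where it stood.
- **Robot:** clear of everything, with the force on the tool near zero.

No check failed. The top camera was blocked by the arm during the fold, so I used the wrist and scene views for that part.

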